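# Unscrew the cap of the leaning bean canister

## Robot

A 6-joint arm with a two-finger parallel gripper is mounted at the origin on a cart in front of the work surface, level with it; the furniture and walls round the work are solid. World frame = base frame: x ahead of the robot, y to its left, z up, the work surface at z = 0. Lengths are in mm, angles in rad, forces in N, time in s.
With the tool pointing down it reaches from about 275 to 750 mm from the base axis. Payload 10.2 kg.
Tool frame: the origin (TCP) lies at the very end of the fingers, on their centre line; the grasp point (between the pads) lies 19 mm behind it (ctrl.pinch_z is the distance from the TCP to the grasp point, in mm); y points along the fingers, z is the direction in which the jaws open and shut, and the axes are right-handed (so a half turn about y gives the same grasp; the last joint's range is limited). The gripper opens to 85 mm and grips with 20 to 120 N. Pads are 22 mm wide; open, the fingers measure 114 mm over their backs; the gripper's body (76 mm by 85 mm) begins 54 mm behind the grasp point. The pads swing forward as they close: fully open they stand 13 mm farther back than shut.
Start: joints at [-1.464, 0.313, 1.498, -0, 1.331, -0.223], TCP at [170.011, -496.717, 231.294] pointing down, gripper open.
Joint ranges: [-2.94, 2.94], [-0.97, 2.17], [0.19, 2.56], [-1.23, 4.37], [0.02, 3.11], [-2.88, 2.88]. Speed limits (rad/s): [2.39, 2.39, 3.01, 3.14, 3.14, 3.14].

## Interface

Orientations are given as a unit quaternion [w, x, y, z].
In Python, from rig import sense, eyes, ctrl gives the robot as it stands. The module is installed in compiled form; this text tells all that it offers.
- The arm moves only by the shell command python3 -m handwheel 'ROWS' [FORCE]. ROWS is JSON, a list of rows, each an object of numbers: "grip": the finger opening in mm, from 0 to 85.4; "tx", "ty", "tz": the shift along the tool's x, y, z in mm; "wx", "wy", "wz": the turn, a rotation vector about the tool's x, y, z in rad. In form: [{"grip": .., "tx": .., "ty": .., "tz": .., "wx": .., "wy": .., "wz": ..}, ...]. A call has 1 to 10 rows; each row shifts and turns the commanded pose from where the row before left it, along the tool's axes as they then stand; what a row does not reach is not made up. A row lasts 1/12 s, in which the tool goes at most 41.7 mm and 7.16 degrees, less where a joint would pass 70% of its speed; a pose out of reach is approached as far as the arm can. A call is refused whole if a number of a shift passes 41.7 or a number of a turn 0.125, either way. A call with a gripper value outside its range is refused whole. The fingers move at their own pace and stop on an object; FORCE is the grip in N (left out, the last holds). Time passes only in rows, so rows that do not move let the fingers close. It gives the time, the measured TCP pose, the force and the opening at its end, in the units of the state.
- sense(): the state, without advancing time (a new reading comes with each control period).
- eyes.capture(name): name is "side" or "top" or "wrist"; returns a dict with "pixels" (400x640x3 uint8, red, green, blue), "mtx" (3x3 intrinsics, pixels), "dist" ([k1, k2, p1, p2, k3] as OpenCV has them; the pictures are not rectified), "R" (3x3) and "t" (3): a world point X has camera coordinates R X + t. Camera axes: x right, y down, z forward; pixel columns grow to the right and rows downward; lengths in mm; the calibration is good to about 2 mm. A picture is of the moment at which its call begins. There is no depth.
- ctrl.finish_job(): hands the job in, once; it reports no verdict.
The state is a dict: "time_s": time; "joints": joint angles; "dq": joint speeds; "tau": joint torques, N m; "eef_pos": TCP position; "ee_rot": TCP orientation; "force": force on the tool from outside, world axes, zero at the start; "wrist_torque": the same for the moment, N m; "grip_width": opening from 0.0 (shut) to 1.0 (fully open).
Only numpy, scipy, OpenCV 4.12 (cv2) and the standard library are available. Lean on these libraries where they do the work, as an engineer would, in place of code of your own. Each camera call takes 0.05 s, during which the arm holds its last target.

## Task

The empty bean canister in the leaning cradle has to be opened for refilling: unscrew its cap, regripping as often as needed, until it lifts free, then set it down gently, right way up, in the middle of the round cork mat. Leave the white bottle, the scoop beside the mat and the paper cup where they are.

Things in the scene. Friction and masses are not known exactly. Their poses are not given: they have to be found in the camera images.
- stand: Plywood cradle, fixed to the bench, holding an aluminium canister that leans 32 degrees from vertical towards the cradle's own -x. Base plate 136 (x) x 110 (y) x 14 mm; origin under its centre, z up. Canister 72 mm across, 94 mm to its shoulder, neck 40 mm (49 over the thread); it is clamped. A sprung disc in its mouth pushes the cap outward (5 N closed, 2 N when unscrewed).
- cap_seat (a point): Point on the canister's axis, fixed to the cradle, where the cap's origin lies when screwed home: in the cradle's frame x -40, y 0, z +144 mm. The canister's shoulder begins 10 mm below it along the axis. Thread: the cap rises 24 mm per turn; after about 180 degrees, 12 mm up, it is out of the thread and can be drawn off along the axis, clear of the neck after 20 mm more.
- cap: Round black ribbed screw cap, 57 mm across, 30 mm high, 60 g, screwed onto the canister's neck. Origin at the centre of its open lower edge, z along its axis through its closed top (top at +30 mm); screwed on, z leans 32 degrees with the canister. It unscrews anticlockwise seen from above its top, with 0.05 to 0.2 N m; it cannot be pulled off. Let go between twists, it stays as it is.
- cork_mat: Round flat cork mat, 100 mm across and 6 mm thick, fixed to the bench; origin at the centre of its underside, top at +6 mm.
- wipe_bottle: Bystander: small white bottle with blue top, 50 mm across, 96 mm high, standing; origin under its centre.
- dose_scoop: Bystander: dosing scoop lying between cradle and mat, 42 (x) x 148 (y) x 29 mm; origin under its centre, handle towards its -y.
- espresso_cup: Bystander: white paper cup, 64 mm across, 64 mm high, standing; origin under its centre.

How it is judged:
By the outcome, as a careful person would: the job done as asked, in the order asked, and still so for the second after the job is handed in, with the robot touching nothing.
It also fails if it takes over 61 s, if anything falls off the work surface, if the arm or the gripper's body presses on something with over 40 N, if the wrist force passes 120 N, or if a joint passes its speed limit or range.

## Working session

There is one attempt and no reset: what is moved stays moved. The work goes in short steps, Python scripts to look and compute and a shell command to move; the robot and the scene stay as the last step left them, time stands still between calls to the robot, and variables do not carry over. Pictures are saved under pics/ and viewed, and the job is handed in when it is done.

```bash
mkdir -p pics; ls; python3 - <<'E'
from rig import sense, eyes, ctrl
import cv2
print(sense(), ctrl.pinch_z)
for n in ["side","top","wrist"]:
    c=eyes.capture(n); cv2.imwrite(f"pics/{n}0.png",c["pixels"][:,:,::-1]); print(n,c["mtx"],c["dist"],c["R"],c["t"])
E
```

```text
pics
{'time_s': 0.0, 'joints': array([-1.46438867e+00,  3.13459462e-01,  1.49844960e+00,  1.46341330e-05,
        1.33099419e+00, -2.23424252e-01]), 'dq': array([ 0.00101403,  0.00029805,  0.00053496,  0.00103942,  0.00144496,
       -0.00133592]), 'tau': array([ 7.47062331e-04, -4.12259209e+01, -2.59743851e+01, -1.26368718e-04,
        4.11069137e-03,  7.36602352e-07]), 'eef_pos': array([ 169.99083894, -496.44338838,  230.72552377]), 'ee_rot': array([ 0.11611619, -0.11605196,  0.6979752 , -0.69705064]), 'force': array([ 0.3291086 , -0.0951858 ,  0.26052808]), 'wrist_torque': array([ 0.03578978, -0.03241308, -0.01215844]), 'grip_width': 0.9970504358294112} 18.700000000000003
side [[406.49747326   0.         323.21165937]
 [  0.         406.49747326 199.05477567]
 [  0.           0.           1.        ]] [-0.08110152  0.          0.          0.          0.        ] [[ 0.99985165  0.01523627 -0.00803384]
 [ 0.00851276 -0.84257913 -0.53850529]
 [-0.01497396  0.53835701 -0.84258383]] [-513.37648995  -59.14936617 1380.25987062]
top [[467.0590369    0.         319.71940641]
 [  0.         467.0590369  200.6766407 ]
 [  0.           0.           1.        ]] [-0.03882894  0.          0.          0.          0.        ] [[ 3.74572464e-02 -9.99298231e-01  1.45999991e-05]
 [-9.78255200e-01 -3.66714614e-02 -2.04137130e-01]
 [ 2.03994409e-01  7.63213228e-03 -9.78942303e-01]] [-143.69445399  523.64300348 1376.644591  ]
wrist [[302.74566786   0.         319.48859836]
 [  0.         302.74566786 203.36533165]
 [  0.           0.           1.        ]] [-0.04087012  0.          0.          0.          0.        ] [[ 3.23774145e-01 -9.46134259e-01 -5.17666321e-04]
 [-9.03822201e-01 -3.09456345e-01  2.95537135e-01]
 [-2.79778004e-01 -9.52194050e-02 -9.55331112e-01]] [-524.40526366  -38.26142699  379.46494468]
```

View pics/side0.png

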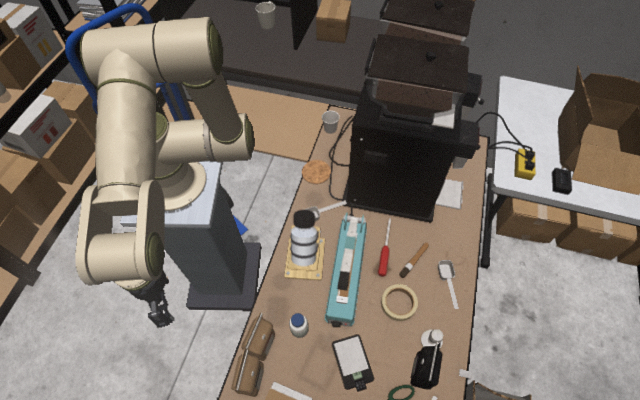

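View pics/top0.png

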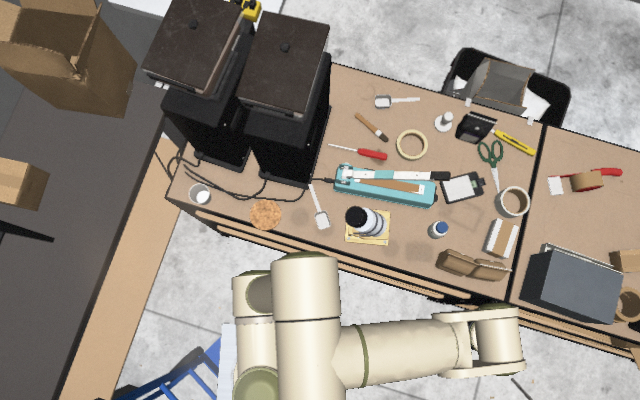

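View pics/wrist0.png

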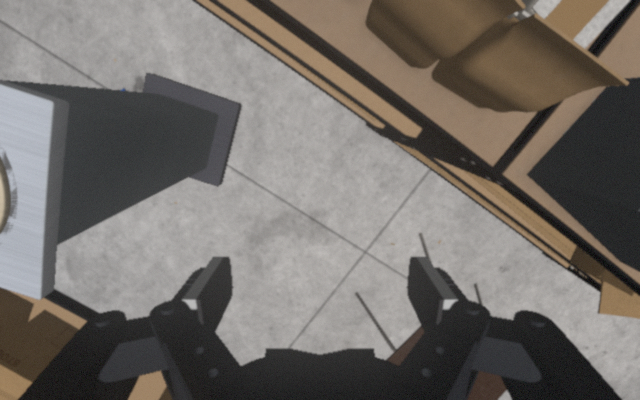

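Side: cap ~(303,217), mat ~(316,172), bottle ~(298,324), cup ~(331,120), scoop ~(328,210). Top: cap ~(357,217), mat ~(266,214). Zooming for measurement.

```bash
cat > h.py <<'E'
import numpy as np, cv2
from rig import sense, eyes, ctrl
from scipy.spatial.transform import Rotation as Ro
def ray(c,p):
    u=cv2.undistortPoints(np.array([[p]],float),c["mtx"],c["dist"])[0,0]
    R=np.array(c["R"]);t=np.array(c["t"])
    o=-R.T@t; d=R.T@np.array([u[0],u[1],1]); return o,d/np.linalg.norm(d)
def plane(c,p,z):
    o,d=ray(c,p); return o+d*(z-o[2])/d[2]
def tri(c1,p1,c2,p2):
    A=np.zeros((3,3));b=np.zeros(3);L=[ray(c1,p1),ray(c2,p2)]
    for o,d in L:
        M=np.eye(3)-np.outer(d,d);A+=M;b+=M@o
    x=np.linalg.solve(A,b); return x,[np.linalg.norm((np.eye(3)-np.outer(d,d))@(x-o)) for o,d in L]
def proj(c,X):
    r=cv2.Rodrigues(np.array(c["R"]))[0]
    return cv2.projectPoints(np.array(X,float).reshape(-1,3),r,np.array(c["t"],float),c["mtx"],np.array(c["dist"]))[0].reshape(-1,2)
def crop(c,x0,y0,w,h,s,name):
    im=c["pixels"][y0:y0+h,x0:x0+w,::-1]
    cv2.imwrite(name,cv2.resize(im,None,fx=s,fy=s,interpolation=cv2.INTER_CUBIC))
def tool():
    s=sense(); q=s["ee_rot"]; return np.array(s["eef_pos"]),Ro.from_quat([q[1],q[2],q[3],q[0]])
E
python3 - <<'E'
from h import *
a=eyes.capture("side");b=eyes.capture("top")
crop(a,270,150,100,140,4,"pics/s1.png");crop(b,240,170,160,100,5,"pics/t1.png")
E
```

```text
(no output)
```

View pics/s1.png

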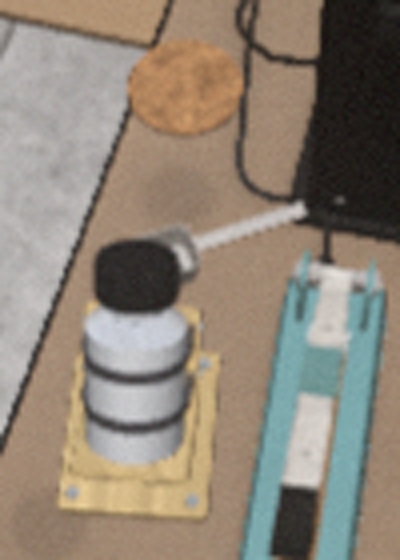

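View pics/t1.png

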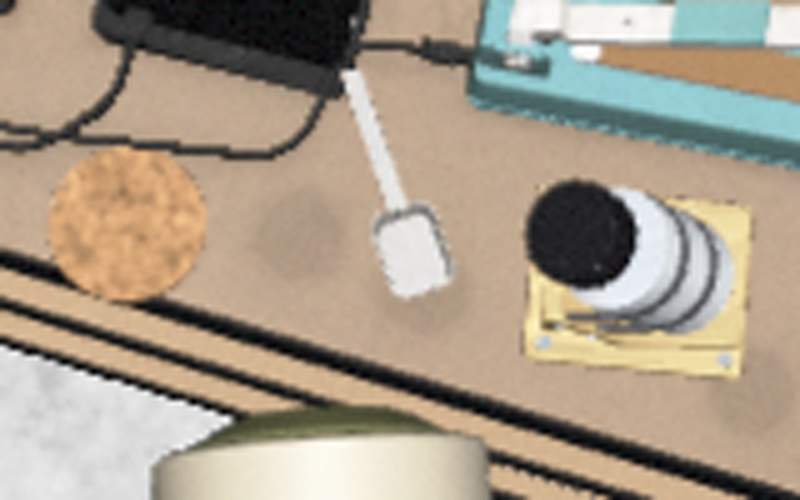

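```bash
python3 - <<'E'
from h import *
a=eyes.capture("side");b=eyes.capture("top")
for p in [(750,205),(741,375),(527,357),(537,187)]: print("top plate",plane(b,(240+p[0]/5,170+p[1]/5),14).round(1))
for p in [(62,506),(207,514),(217,353)]: print("side plate",plane(a,(270+p[0]/4,150+p[1]/4),14).round(1))
# mat by colour
for c,n,box in [(a,"side",(295,150,340,190)),(b,"top",(245,195,285,235))]:
    h=cv2.cvtColor(c["pixels"],cv2.COLOR_RGB2HSV);m=((h[...,1]>115)&(h[...,0]<18)&(h[...,2]>120)).astype(np.uint8)
    k=np.zeros_like(m);k[box[1]:box[3],box[0]:box[2]]=1;m*=k
    cs=max(cv2.findContours(m,0,2)[0],key=cv2.contourArea);cs=cv2.convexHull(cs);e=cv2.fitEllipse(cs);print(n,"mat",e,plane(c,e[0],6).round(1))
    box=(288,205,322,232) if n=="side" else (343,203,371,230)
    m=(c["pixels"].max(2)<75).astype(np.uint8);k=np.zeros_like(m);k[box[1]:box[3],box[0]:box[2]]=1;m*=k
    cs=max(cv2.findContours(m,0,2)[0],key=cv2.contourArea);M=cv2.moments(cs);print(n,"cap",M["m10"]/M["m00"],M["m01"]/M["m00"],cv2.boundingRect(cs))
    if n=="side": pa=(M["m10"]/M["m00"],M["m01"]/M["m00"])
    else: pb=(M["m10"]/M["m00"],M["m01"]/M["m00"])
print(tri(a,pa,b,pb))
print("scoop bowl top",plane(b,(322,220),20),"handle end",plane(b,(310,184.5),10))
for c,p,z in [(a,(298,318),96),(b,(441,227),96),(a,(331,115),64),(b,(199,188),64)]: print(plane(c,p,z).round())
E
```

```text
top plate [ 512.2 -345.4   14. ]
top plate [ 405.  -340.6   14. ]
top plate [ 411.3 -207.9   14. ]
top plate [ 518.7 -211.4   14. ]
side plate [ 409.1 -342.4   14. ]
side plate [ 514.6 -347.1   14. ]
side plate [ 520.  -216.4   14. ]
side mat ((315.84149169921875, 171.48187255859375), (22.94832420349121, 27.96476936340332), 89.69266510009766) [487.6  42.9   6. ]
side cap 303.83731513083046 218.69681456200226 (294, 210, 21, 18)Traceback (most recent call last):
  File "<stdin>", line 9, in <module>
cv2.error: OpenCV(4.12.0) /io/opencv/modules/imgproc/src/shapedescr.cpp:361: error: (-201:Incorrect size of input array) There should be at least 5 points to fit the ellipse in function 'fitEllipseNoDirect'
```

```bash
python3 - <<'E'
from h import *
a=eyes.capture("side");b=eyes.capture("top")
P={}
for c,n,bm,box in [(a,"side",(295,150,340,190),(288,205,322,232)),(b,"top",(245,195,285,233),(343,203,371,230))]:
    h=cv2.cvtColor(c["pixels"],cv2.COLOR_RGB2HSV)
    def get(m,box):
        k=np.zeros(m.shape,np.uint8);k[box[1]:box[3],box[0]:box[2]]=1;m=m.astype(np.uint8)*k
        return cv2.convexHull(max(cv2.findContours(m,0,2)[0],key=cv2.contourArea))
    print(h[214,266] if n=="top" else h[171,316])
    cs=get((h[...,1]>(115 if n=="side" else 105))&(h[...,2]>120)&((h[...,0]<20)),bm)
    e=cv2.fitEllipse(cs);print(n,"mat",np.round(e[0],1),np.round(e[1],1),plane(c,e[0],6).round(1))
    cs=get(c["pixels"].max(2)<75,box);M=cv2.moments(cs);P[n]=(M["m10"]/M["m00"],M["m01"]/M["m00"]);print("cap",P[n],cv2.boundingRect(cs))
    if n=="top":
        e=cv2.fitEllipse(cs);print(e)
print(tri(a,P["side"],b,P["top"]))
print("scoop bowl top",plane(b,(322,220),20),"handle end",plane(b,(310,184.5),10))
for c,p,z in [(a,(298,318),96),(b,(441,227),96),(a,(331,115),64),(b,(199,188),64)]: print(plane(c,p,z).round())
C=np.array([463.5,-278.,0]); nx=np.array([0.045,0.999,0]); z=np.array([0,0,1])
seat=C+40*nx+144*z; ax=nx*np.sin(np.radians(32))+z*np.cos(np.radians(32))
print("seat",seat,"top ctr",seat+30*ax,"ctr",seat+15*ax); 
for c in(a,b): print(proj(c,[seat,seat+15*ax,seat+30*ax]))
E
```

```text
[ 14 123 180]
side mat [316.  171.4] [22.5 27.9] [488.1  43.3   6. ]
cap (303.90405701754383, 218.72478070175438) (294, 210, 22, 18)
[ 14 112 214]
top mat [264.9 214.5] [30.1 30.9] [487.8  47.3   6. ]
cap (355.8548305513404, 216.5751138088012) (346, 206, 21, 22)
((355.75799560546875, 216.57521057128906), (20.61330795288086, 21.287517547607422), 122.25678253173828)
(array([ 465.31074275, -228.57062634,  154.74290858]), [np.float64(0.37527576123185985), np.float64(0.3752757612318935)])
scoop bowl top [ 474.64948229 -133.10320416   20.        ] handle end [589.22587658 -90.75437107  10.        ]
[ 457. -487.   96.]
[ 454. -484.   96.]
[538. 252.  64.]
[552. 247.  64.]
seat [ 465.3  -238.04  144.  ] top ctr [ 466.01539101 -222.15831965  169.44144288] ctr [ 465.6576955  -230.09915983  156.72072144]
[[304.07553026 223.57974307]
 [304.09997489 218.80057749]
 [304.12514528 213.96456983]]
[[358.93685079 217.47068106]
 [356.49569393 216.48007107]
 [354.00813493 215.47062907]]
```

```bash
cat >> h.py <<'E'
C=np.array([463.5,-278.,0]); nx=np.array([0.045,0.999,0]); Z=np.array([0,0,1.])
seat=C+40*nx+144*Z; ax=nx*np.sin(np.radians(32))+Z*np.cos(np.radians(32))
def go(target,ydir=None,p=None,R=None,roll=0):
    """print shift in current tool axes to reach target; minimal rotation vector to bring tool y to ydir"""
    if p is None: p,R=tool()
    d=R.inv().apply(np.array(target)-p); print("shift",d.round(1))
    if ydir is not None:
        y=R.as_matrix()[:,1];v=np.cross(y,ydir);s=np.linalg.norm(v);a=np.arctan2(s,y@ydir)
        rv=R.inv().apply(v/s*a) if s>1e-6 else np.zeros(3); print("turn",rv.round(3), np.degrees(a).round(1))
        return Ro.from_rotvec(R.apply(rv))*R
E
python3 - <<'E'
from h import *
p,R=tool();print(R.as_matrix().round(3))
print(seat,ax)
R2=go([465,-150,330],-ax); print(R2.as_matrix().round(3))
E
```

```text
[[-0.946  0.     0.324]
 [-0.324  0.    -0.946]
 [-0.    -1.    -0.   ]]
[ 465.3  -238.04  144.  ] [0.02384637 0.52938934 0.8480481 ]
shift [-391.4  -98.7 -232.5]
turn [ 0.52  -0.    -0.205] 32.0
[[-0.944 -0.024  0.33 ]
 [-0.268 -0.529 -0.805]
 [ 0.194 -0.848  0.493]]
```

```bash
python3 -m handwheel '[{"ty":-30},{"tx":-32,"ty":-20,"tz":-19},{"tx":-32,"ty":-20,"tz":-19},{"tx":-32,"ty":-20,"tz":-19},{"tx":-32,"ty":-8,"tz":-19},{"tx":-32,"tz":-19},{"tx":-32,"tz":-19},{"tx":-32,"tz":-19},{"tx":-32,"tz":-19},{"tx":-32,"tz":-19}]' 60; python3 - <<'E'
from h import *
s=sense();print(s["joints"].round(3))
go([465,-150,330],-ax)
E
```

```text
[-1.464  0.313  1.498  0.     1.331 -0.223]
shift [-391.4  -98.7 -232.5]
turn [ 0.52  -0.    -0.205] 32.0invalid input
```

```bash
python3 -m handwheel '[{"grip":85,"tx":0,"ty":-30,"tz":0,"wx":0,"wy":0,"wz":0},{"grip":85,"tx":-32,"ty":-20,"tz":-19,"wx":0,"wy":0,"wz":0},{"grip":85,"tx":-32,"ty":-20,"tz":-19,"wx":0,"wy":0,"wz":0},{"grip":85,"tx":-32,"ty":-20,"tz":-19,"wx":0,"wy":0,"wz":0},{"grip":85,"tx":-32,"ty":-8,"tz":-19,"wx":0,"wy":0,"wz":0},{"grip":85,"tx":-32,"ty":0,"tz":-19,"wx":0,"wy":0,"wz":0},{"grip":85,"tx":-32,"ty":0,"tz":-19,"wx":0,"wy":0,"wz":0},{"grip":85,"tx":-32,"ty":0,"tz":-19,"wx":0,"wy":0,"wz":0},{"grip":85,"tx":-32,"ty":0,"tz":-19,"wx":0,"wy":0,"wz":0},{"grip":85,"tx":-32,"ty":0,"tz":-19,"wx":0,"wy":0,"wz":0}]' 60; python3 - <<'E'
from h import *
s=sense();print(s["joints"].round(3))
go([465,-150,330],-ax)
E
```

```text
time_s: 1.28
eef_pos: [387.0, -241.2, 328.7]
ee_rot: [-0.116, 0.116, -0.697, 0.698]
force: [-0.0, -0.1, 0.7]
grip_width: 0.996
[-0.815  0.103  1.506  0.     1.533  0.426]
shift [-103.4   -1.3  -61. ]
turn [ 0.519 -0.    -0.205] 32.0
```

```bash
python3 -m handwheel '[{"grip":85,"tx":-34,"ty":0,"tz":-20,"wx":0,"wy":0,"wz":0},{"grip":85,"tx":-34,"ty":0,"tz":-20,"wx":0,"wy":0,"wz":0},{"grip":85,"tx":-34,"ty":0,"tz":-20,"wx":0,"wy":0,"wz":0},{"grip":85,"tx":0,"ty":0,"tz":0,"wx":0.104,"wy":0,"wz":-0.041},{"grip":85,"tx":0,"ty":0,"tz":0,"wx":0.104,"wy":0,"wz":-0.041},{"grip":85,"tx":0,"ty":0,"tz":0,"wx":0.104,"wy":0,"wz":-0.041},{"grip":85,"tx":0,"ty":0,"tz":0,"wx":0.104,"wy":0,"wz":-0.041},{"grip":85,"tx":0,"ty":0,"tz":0,"wx":0.104,"wy":0,"wz":-0.041},{"grip":85,"tx":0,"ty":0,"tz":0,"wx":0,"wy":0.12,"wz":0},{"grip":85,"tx":0,"ty":0,"tz":0,"wx":0,"wy":0.12,"wz":0}]'; python3 - <<'E'
from h import *
s=sense();print(s["joints"].round(3))
go(seat+90*ax,-ax)
E
```

```text
time_s: 2.12
eef_pos: [463.3, -151.9, 328.0]
ee_rot: [-0.012, 0.047, -0.485, 0.873]
force: [-0.4, -0.2, 0.2]
grip_width: 0.991
[-0.286  0.151  1.551 -0.559  1.332  1.304]
shift [ -9.1 111.6 -23.7]
turn [-0.001 -0.     0.   ] 0.0
```

```bash
python3 -m handwheel '[{"grip":85,"tx":0,"ty":0,"tz":0,"wx":0,"wy":0.12,"wz":0},{"grip":85,"tx":0,"ty":0,"tz":0,"wx":0,"wy":0.12,"wz":0},{"grip":85,"tx":0,"ty":0,"tz":0,"wx":0,"wy":0.12,"wz":0},{"grip":85,"tx":0,"ty":0,"tz":0,"wx":0,"wy":0.12,"wz":0},{"grip":85,"tx":0,"ty":0,"tz":0,"wx":0,"wy":0.12,"wz":0},{"grip":85,"tx":0,"ty":0,"tz":0,"wx":0,"wy":0.12,"wz":0},{"grip":85,"tx":0,"ty":0,"tz":0,"wx":0,"wy":0.12,"wz":0}]'; python3 - <<'E'
from h import *
s=sense();print(s["joints"].round(3))
p,R=tool();go(seat+90*ax,-ax)
c=eyes.capture("wrist");im=np.ascontiguousarray(c["pixels"][:,:,::-1])
for X in [seat,seat+30*ax]: 
    q=proj(c,X)[0];print(q);cv2.circle(im,tuple(int(v) for v in q),3,(0,0,255),-1)
u=np.cross(ax,[1,0,0]);u/=np.linalg.norm(u);v=np.cross(ax,u)
for k in range(24):
    q=proj(c,seat+30*ax+28.5*(u*np.cos(k*np.pi/12)+v*np.sin(k*np.pi/12)))[0];cv2.circle(im,tuple(int(round(v)) for v in q),1,(0,255,0),-1)
cv2.imwrite("pics/w2.png",im)
E
```

```text
time_s: 2.7
eef_pos: [463.2, -153.0, 328.5]
ee_rot: [0.187, -0.315, -0.447, 0.816]
force: [0.3, -0.4, -0.4]
grip_width: 0.995
[-0.288  0.151  1.55  -0.558  1.332  2.144]
shift [ 12.3 111.4 -23.5]
turn [-0. -0.  0.] 0.0
[299.28525713 188.1519726 ]
[297.56593416 195.01100517]
```

View pics/w2.png

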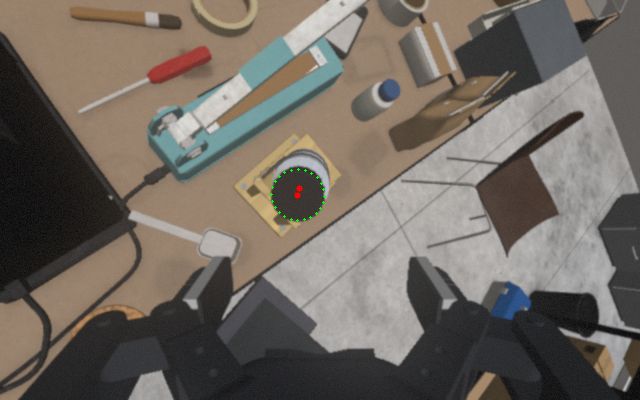

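The predicted cap rim (green, centre ~(298,195)) lies on the black cap. Approach along its axis.

```bash
python3 -m handwheel '[{"grip":85,"tx":3,"ty":28,"tz":-6,"wx":0,"wy":0,"wz":0},{"grip":85,"tx":3,"ty":28,"tz":-6,"wx":0,"wy":0,"wz":0},{"grip":85,"tx":3,"ty":28,"tz":-6,"wx":0,"wy":0,"wz":0},{"grip":85,"tx":3,"ty":27,"tz":-6,"wx":0,"wy":0,"wz":0},{"grip":85,"tx":0,"ty":0,"tz":0,"wx":0,"wy":0,"wz":0}]'; python3 - <<'E'
from h import *
s=sense();print(s["joints"].round(3))
p,R=tool();go(seat+40*ax,-ax);go(seat-2*ax,-ax)
c=eyes.capture("wrist");im=np.ascontiguousarray(c["pixels"][:,:,::-1])
u=np.cross(ax,[1,0,0]);u/=np.linalg.norm(u);v=np.cross(ax,u)
for k in range(24):
    q=proj(c,seat+30*ax+28.5*(u*np.cos(k*np.pi/12)+v*np.sin(k*np.pi/12)))[0];cv2.circle(im,tuple(int(round(v)) for v in q),1,(0,255,0),-1)
cv2.imwrite("pics/w3.png",im)
E
```

```text
time_s: 3.17
eef_pos: [466.0, -190.3, 215.9]
ee_rot: [0.188, -0.308, -0.448, 0.818]
force: [0.6, 0.5, -0.3]
grip_width: 0.99
[-0.363  0.261  1.716 -0.612  1.07   2.229]
shift [-2.9 46.3  0.7]
turn [-0.003 -0.     0.008] 0.5
shift [-3.3 88.3  0.6]
turn [-0.003 -0.     0.008] 0.5
```

View pics/w3.png

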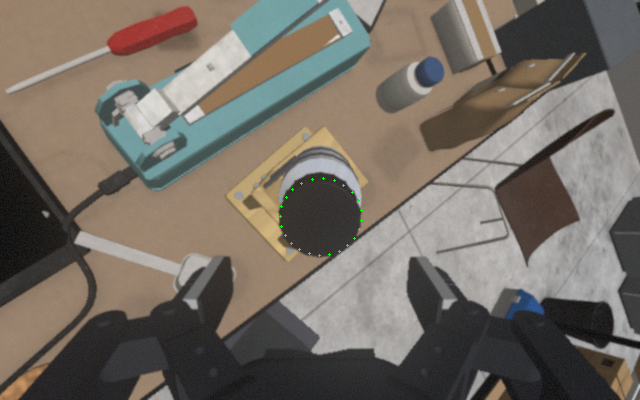

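```bash
python3 -m handwheel '[{"grip":85,"tx":-1,"ty":20,"tz":0,"wx":-0.003,"wy":0,"wz":0.008},{"grip":85,"tx":-1,"ty":20,"tz":0,"wx":0,"wy":0,"wz":0},{"grip":85,"tx":-1,"ty":18,"tz":0,"wx":0,"wy":0,"wz":0},{"grip":85,"tx":0,"ty":16,"tz":0,"wx":0,"wy":0,"wz":0},{"grip":85,"tx":0,"ty":10,"tz":0,"wx":0,"wy":0,"wz":0},{"grip":85,"tx":0,"ty":0,"tz":0,"wx":0,"wy":0,"wz":0}]'; python3 - <<'E'
from h import *
s=sense();print(s["joints"].round(3))
p,R=tool();go(seat-2*ax,-ax)
c=eyes.capture("wrist");im=np.ascontiguousarray(c["pixels"][:,:,::-1])
cv2.imwrite("pics/w4.png",im)
E
```

```text
time_s: 3.72
eef_pos: [468.6, -236.9, 150.6]
ee_rot: [0.182, -0.314, -0.448, 0.817]
force: [-0.2, 0.4, -0.1]
grip_width: 0.997
[-0.453  0.359  1.776 -0.682  0.881  2.277]
shift [4.  8.2 0.3]
turn [ 0.002  0.    -0.008] 0.4
```

View pics/w4.png

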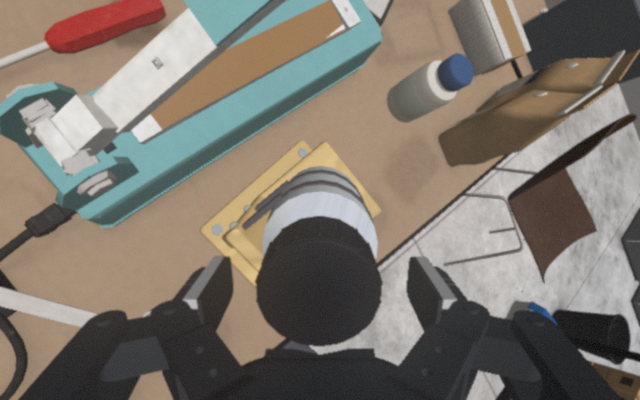

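```bash
python3 -m handwheel '[{"grip":85,"tx":1,"ty":4,"tz":0,"wx":0,"wy":0,"wz":-0.004},{"grip":85,"tx":1,"ty":4,"tz":0,"wx":0,"wy":0,"wz":-0.004},{"grip":85,"tx":0,"ty":0,"tz":0,"wx":0,"wy":0,"wz":0},{"grip":85,"tx":0,"ty":0,"tz":0,"wx":0,"wy":0,"wz":0}]'; python3 - <<'E'
from h import *
p,R=tool();go(seat-2*ax,-ax)
c=eyes.capture("wrist")
p,R=tool();go(seat-2*ax,-ax)
E
```

```text
time_s: 4.1
eef_pos: [467.1, -239.5, 143.3]
ee_rot: [0.185, -0.312, -0.449, 0.816]
force: [-0.5, 0.8, -0.2]
grip_width: 0.995
shift [1.9 0.7 0.6]
turn [ 0.002  0.    -0.   ] 0.1
shift [1.9 0.7 0.6]
turn [ 0.003 -0.    -0.   ] 0.1
```

```bash
python3 -m handwheel '[{"grip":85,"tx":2,"ty":0.5,"tz":0.5,"wx":0.002,"wy":0,"wz":0},{"grip":40,"tx":0,"ty":0,"tz":0,"wx":0,"wy":0,"wz":0},{"grip":40,"tx":0,"ty":0,"tz":0,"wx":0,"wy":0,"wz":0},{"grip":40,"tx":0,"ty":0,"tz":0,"wx":0,"wy":0,"wz":0},{"grip":40,"tx":0,"ty":0,"tz":0,"wx":0,"wy":0,"wz":0},{"grip":40,"tx":0,"ty":0,"tz":0,"wx":0,"wy":0,"wz":0}]' 60; python3 - <<'E'
from h import *
p,R=tool();go(seat-2*ax,-ax);s=sense();print(R.inv().apply(s["force"]).round(1),R.inv().apply(s["wrist_torque"]).round(2))
c=eyes.capture("wrist");cv2.imwrite("pics/w5.png",c["pixels"][:,:,::-1])
E
```

```text
time_s: 4.65
eef_pos: [465.2, -238.8, 142.3]
ee_rot: [0.186, -0.312, -0.448, 0.817]
force: [-0.9, 3.8, 3.7]
grip_width: 0.65
shift [-0.2  0.2  0.1]
turn [ 0.001 -0.    -0.   ] 0.0
[ 1.6 -5.1 -0.2] [-0.22 -0.02 -0.39]
```

View pics/w5.png

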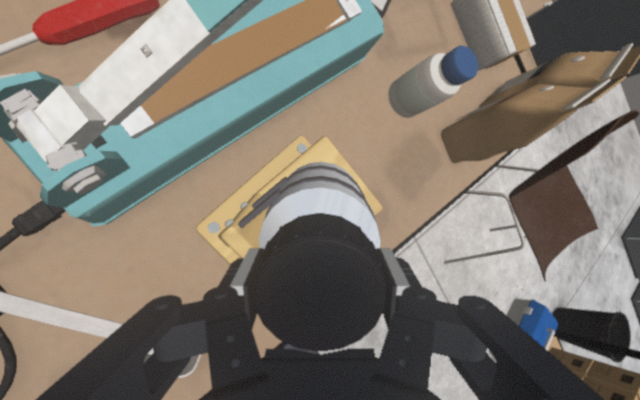

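```bash
python3 -m handwheel '[{"grip":40,"tx":0,"ty":-0.46,"tz":0,"wx":0,"wy":-0.12,"wz":0},{"grip":40,"tx":0,"ty":-0.46,"tz":0,"wx":0,"wy":-0.12,"wz":0},{"grip":40,"tx":0,"ty":-0.46,"tz":0,"wx":0,"wy":-0.12,"wz":0},{"grip":40,"tx":0,"ty":-0.46,"tz":0,"wx":0,"wy":-0.12,"wz":0}]' 60; python3 - <<'E'
from h import *
p,R=tool();go(seat-0.17*ax,-ax);s=sense();print(R.inv().apply(s["force"]).round(1),R.inv().apply(s["wrist_torque"]).round(2),s["joints"].round(2),s["grip_width"])
c=eyes.capture("wrist");cv2.imwrite("pics/w6.png",c["pixels"][:,:,::-1])
E
```

```text
time_s: 5.03
eef_pos: [465.9, -237.8, 143.8]
ee_rot: [0.072, -0.107, -0.48, 0.868]
force: [4.2, 5.0, 0.8]
grip_width: 0.651
shift [0.5 0.2 0.5]
turn [ 0.001  0.    -0.002] 0.1
[-3.1 -3.5 -4.8] [-1.04  0.07  0.35] [-0.46  0.37  1.78 -0.69  0.87  1.8 ] 0.6511657142648192
```

View pics/w6.png

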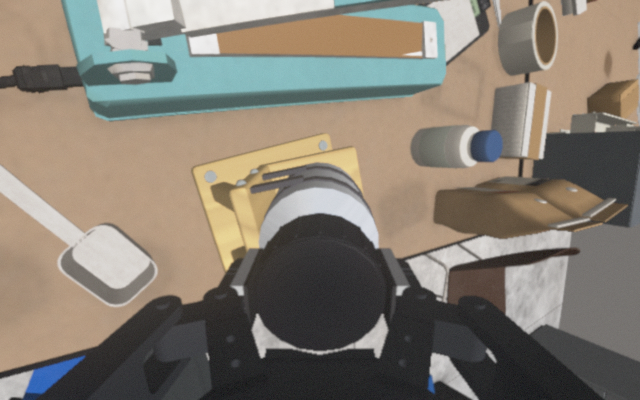

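Cap held between pads at ~(320,290), centred; forces are small. Continuing.

```bash
python3 -m handwheel '[{"grip":40,"tx":0,"ty":-0.46,"tz":0,"wx":0,"wy":-0.12,"wz":0},{"grip":40,"tx":0,"ty":-0.46,"tz":0,"wx":0,"wy":-0.12,"wz":0},{"grip":40,"tx":0,"ty":-0.46,"tz":0,"wx":0,"wy":-0.12,"wz":0},{"grip":40,"tx":0,"ty":-0.46,"tz":0,"wx":0,"wy":-0.12,"wz":0},{"grip":40,"tx":0,"ty":-0.46,"tz":0,"wx":0,"wy":-0.12,"wz":0},{"grip":40,"tx":0,"ty":-0.46,"tz":0,"wx":0,"wy":-0.12,"wz":0},{"grip":40,"tx":0,"ty":-0.46,"tz":0,"wx":0,"wy":-0.12,"wz":0},{"grip":40,"tx":0,"ty":-0.46,"tz":0,"wx":0,"wy":-0.12,"wz":0}]' 60; python3 - <<'E'
from h import *
p,R=tool();go(seat+3.5*ax,-ax);s=sense();print(R.inv().apply(s["force"]).round(1),R.inv().apply(s["wrist_torque"]).round(2),s["joints"].round(2),s["grip_width"])
c=eyes.capture("wrist");cv2.imwrite("pics/w7.png",c["pixels"][:,:,::-1])
E
```

```text
time_s: 5.75
eef_pos: [465.8, -235.1, 146.2]
ee_rot: [-0.158, 0.306, -0.46, 0.819]
force: [3.9, 7.9, -0.7]
grip_width: 0.655
shift [ 1.2 -0.1  0.7]
turn [ 0.001  0.    -0.003] 0.2
[-7.5 -3.7 -2.9] [-0.68  0.14  1.39] [-0.45  0.36  1.78 -0.68  0.88  0.84] 0.6545069069705657
```

View pics/w7.png

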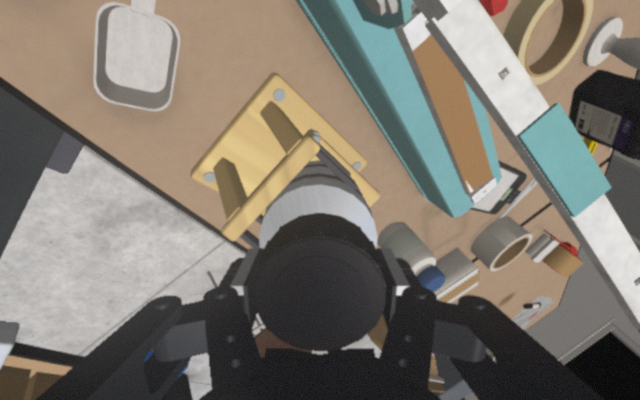

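```bash
python3 -m handwheel '[{"grip":40,"tx":0.3,"ty":-0.46,"tz":0,"wx":0,"wy":-0.12,"wz":0},{"grip":40,"tx":0.3,"ty":-0.46,"tz":0,"wx":0,"wy":-0.12,"wz":0},{"grip":40,"tx":0,"ty":-0.46,"tz":0,"wx":0,"wy":-0.12,"wz":0},{"grip":40,"tx":0,"ty":-0.46,"tz":0,"wx":0,"wy":-0.12,"wz":0},{"grip":40,"tx":0,"ty":-0.46,"tz":0,"wx":0,"wy":-0.12,"wz":0},{"grip":40,"tx":0,"ty":-0.46,"tz":0,"wx":0,"wy":-0.12,"wz":0},{"grip":40,"tx":0,"ty":-0.46,"tz":0,"wx":0,"wy":-0.12,"wz":0},{"grip":40,"tx":0,"ty":-0.46,"tz":0,"wx":0,"wy":-0.12,"wz":0},{"grip":40,"tx":0,"ty":0,"tz":0,"wx":0,"wy":0,"wz":0}]' 60; python3 - <<'E'
from h import *
p,R=tool();go(seat+7.2*ax,-ax);s=sense();print(R.inv().apply(s["force"]).round(1),R.inv().apply(s["wrist_torque"]).round(2),s["joints"].round(2),s["grip_width"])
c=eyes.capture("wrist");cv2.imwrite("pics/w8.png",c["pixels"][:,:,::-1])
E
```

```text
time_s: 6.55
eef_pos: [464.6, -233.1, 148.8]
ee_rot: [-0.352, 0.65, -0.336, 0.584]
force: [-0.1, 9.8, -1.2]
grip_width: 0.655
shift [ 1.7 -0.5  0.7]
turn [ 0.     0.    -0.003] 0.2
[-8.9 -4.2  0.6] [ 0.06 -0.05  1.84] [-0.45  0.36  1.78 -0.68  0.89 -0.13] 0.6552373532563928
```

View pics/w8.png

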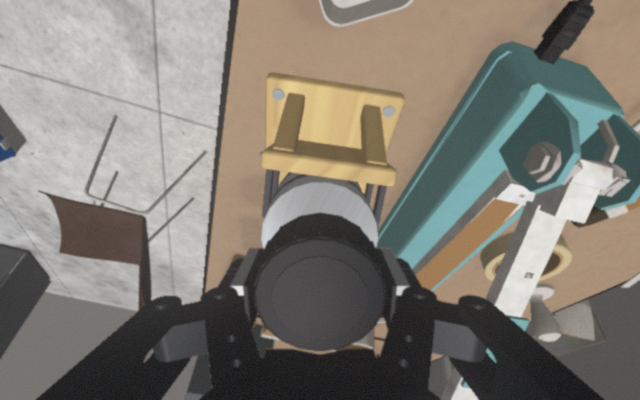

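```bash
python3 -m handwheel '[{"grip":40,"tx":-0.5,"ty":-0.46,"tz":0,"wx":0,"wy":-0.12,"wz":0},{"grip":40,"tx":-0.5,"ty":-0.46,"tz":0,"wx":0,"wy":-0.12,"wz":0},{"grip":40,"tx":-0.3,"ty":-0.46,"tz":0,"wx":0,"wy":-0.12,"wz":0},{"grip":40,"tx":0,"ty":-0.46,"tz":0,"wx":0,"wy":-0.12,"wz":0},{"grip":40,"tx":0,"ty":-0.46,"tz":0,"wx":0,"wy":-0.12,"wz":0},{"grip":40,"tx":0,"ty":-0.46,"tz":0,"wx":0,"wy":-0.12,"wz":0},{"grip":40,"tx":0,"ty":-0.46,"tz":0,"wx":0,"wy":-0.12,"wz":0},{"grip":40,"tx":0,"ty":-0.46,"tz":0,"wx":0,"wy":-0.12,"wz":0},{"grip":40,"tx":0,"ty":0,"tz":0,"wx":0,"wy":0,"wz":0}]' 60; python3 - <<'E'
from h import *
p,R=tool();go(seat+10.9*ax,-ax);s=sense();print(R.inv().apply(s["force"]).round(1),R.inv().apply(s["wrist_torque"]).round(2),s["joints"].round(2),s["grip_width"])
c=eyes.capture("wrist");cv2.imwrite("pics/w9.png",c["pixels"][:,:,::-1])
E
```

```text
time_s: 7.35
eef_pos: [464.4, -231.2, 152.2]
ee_rot: [-0.466, 0.846, -0.135, 0.219]
force: [-2.7, 1.3, 0.3]
grip_width: 0.654
shift [ 1.7 -0.4 -0.7]
turn [-0.     0.    -0.001] 0.1
[-2.9 -0.9 -0.5] [ 0.15 -0.04  0.62] [-0.45  0.35  1.78 -0.68  0.89 -1.09] 0.6537882731509354
```

View pics/w9.png

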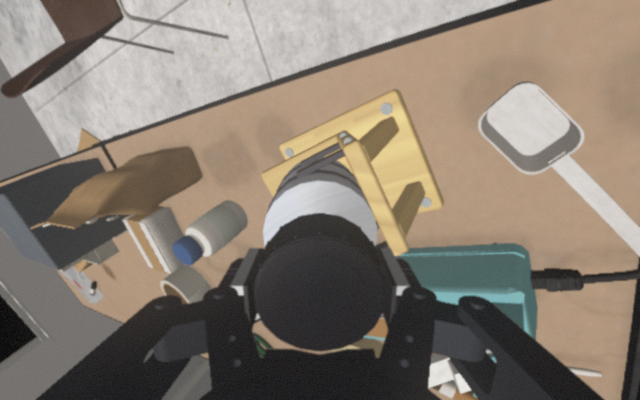

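```bash
python3 -m handwheel '[{"grip":40,"tx":0,"ty":-0.46,"tz":0,"wx":0,"wy":-0.12,"wz":0},{"grip":40,"tx":0,"ty":-0.46,"tz":0,"wx":0,"wy":-0.12,"wz":0},{"grip":40,"tx":0,"ty":-1,"tz":0,"wx":0,"wy":0,"wz":0},{"grip":40,"tx":0,"ty":-1,"tz":0,"wx":0,"wy":0,"wz":0},{"grip":40,"tx":0,"ty":-1,"tz":0,"wx":0,"wy":0,"wz":0},{"grip":40,"tx":0,"ty":0,"tz":0,"wx":0,"wy":0,"wz":0}]' 60; python3 - <<'E'
from h import *
p,R=tool();go(seat+14.9*ax,-ax);s=sense();print(R.inv().apply(s["force"]).round(1),R.inv().apply(s["wrist_torque"]).round(2),s["joints"].round(2),s["grip_width"])
a=eyes.capture("side");crop(a,260,150,110,140,4,"pics/s3.png")
E
```

```text
time_s: 7.9
eef_pos: [464.7, -229.3, 155.9]
ee_rot: [-0.479, 0.866, -0.08, 0.12]
force: [-3.0, 0.5, -0.4]
grip_width: 0.653
shift [ 1.2 -0.2 -0.8]
turn [-0. -0. -0.] 0.0
[-3.1  0.1 -0.2] [0.35 0.03 0.5 ] [-0.44  0.34  1.78 -0.67  0.9  -1.32] 0.6534594650404637
```

View pics/s3.png

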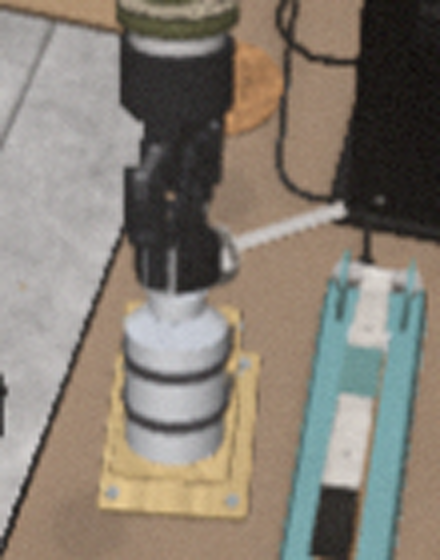

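The neck is now showing under the gripped cap (~(303,224) px), and the axial force is ~0: the cap is free. Drawing it off along the axis.

```bash
python3 -m handwheel '[{"grip":40,"tx":0,"ty":-3,"tz":0,"wx":0,"wy":0,"wz":0},{"grip":40,"tx":0,"ty":-4,"tz":0,"wx":0,"wy":0,"wz":0},{"grip":40,"tx":0,"ty":-5,"tz":0,"wx":0,"wy":0,"wz":0},{"grip":40,"tx":0,"ty":-5,"tz":0,"wx":0,"wy":0,"wz":0},{"grip":40,"tx":0,"ty":-8,"tz":0,"wx":0,"wy":0,"wz":0},{"grip":40,"tx":0,"ty":-15,"tz":0,"wx":0,"wy":0,"wz":0},{"grip":40,"tx":0,"ty":-20,"tz":0,"wx":0,"wy":0,"wz":0},{"grip":40,"tx":0,"ty":-20,"tz":0,"wx":0,"wy":0,"wz":0},{"grip":40,"tx":0,"ty":-20,"tz":0,"wx":0,"wy":0,"wz":0},{"grip":40,"tx":0,"ty":0,"tz":0,"wx":0,"wy":0,"wz":0}]' 60; python3 - <<'E'
from h import *
p,R=tool();s=sense();print(R.inv().apply(s["force"]).round(1),s["joints"].round(2),s["grip_width"])
go([488,45,150],[0,0,-1])
print(R.as_matrix().round(2))
a=eyes.capture("side");crop(a,240,90,130,150,4,"pics/s4.png")
c=eyes.capture("wrist");cv2.imwrite("pics/w10.png",c["pixels"][:,:,::-1])
E
```

```text
time_s: 8.78
eef_pos: [468.5, -175.3, 244.5]
ee_rot: [-0.478, 0.867, -0.077, 0.121]
force: [0.5, -0.4, 1.5]
grip_width: 0.655
[ 0.8 -1.1 -0.9] [-0.33  0.23  1.68 -0.6   1.13 -1.38] 0.6548857655506315
shift [-48.9 -37.2 232.5]
turn [0.541 0.    0.143] 32.1
[[ 0.96 -0.02  0.28]
 [-0.25 -0.53  0.81]
 [ 0.14 -0.85 -0.51]]
```

View pics/s4.png

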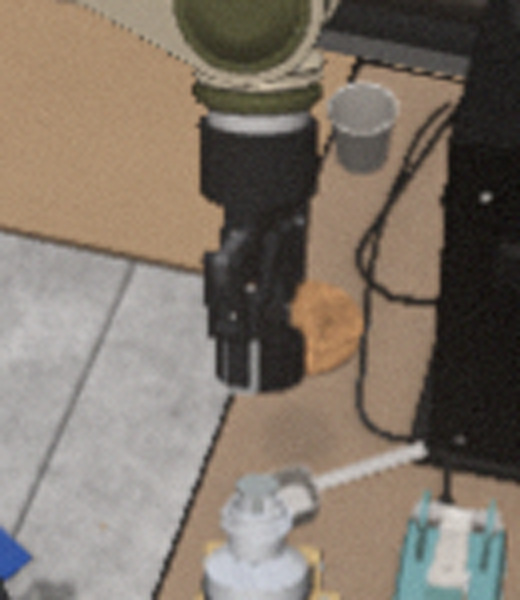

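View pics/w10.png

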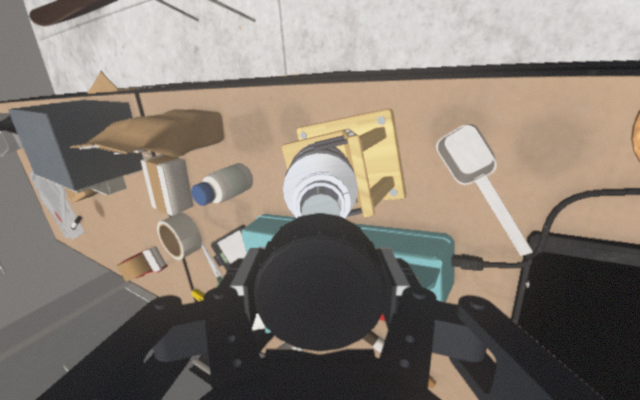

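```bash
python3 -m handwheel '[{"grip":40,"tx":0,"ty":0,"tz":0,"wx":0.09,"wy":0,"wz":0.024},{"grip":40,"tx":0,"ty":0,"tz":0,"wx":0.09,"wy":0,"wz":0.024},{"grip":40,"tx":0,"ty":0,"tz":0,"wx":0.09,"wy":0,"wz":0.024},{"grip":40,"tx":0,"ty":0,"tz":0,"wx":0.09,"wy":0,"wz":0.024},{"grip":40,"tx":0,"ty":0,"tz":0,"wx":0.09,"wy":0,"wz":0.024},{"grip":40,"tx":0,"ty":0,"tz":0,"wx":0.091,"wy":0,"wz":0.023},{"grip":40,"tx":0,"ty":0,"tz":0,"wx":0,"wy":0,"wz":0}]' 60; python3 - <<'E'
from h import *
p,R=tool();s=sense();print(s["joints"].round(2),s["grip_width"])
go([488,45,150],[0,0,-1])
E
```

```text
time_s: 9.47
eef_pos: [466.7, -178.7, 239.5]
ee_rot: [0.701, -0.698, 0.108, -0.102]
force: [-0.3, -0.9, -1.0]
grip_width: 0.654
[-0.6   0.26  1.55  0.    1.34 -1.87] 0.6538986402768859
shift [-44.5  90.6 219.8]
turn [-0.003  0.    -0.008] 0.5
```

```bash
python3 -m handwheel '[{"grip":40,"tx":-5,"ty":0,"tz":20,"wx":0,"wy":0,"wz":0},{"grip":40,"tx":-6,"ty":0,"tz":28,"wx":0,"wy":0,"wz":0},{"grip":40,"tx":-6,"ty":0,"tz":32,"wx":0,"wy":0,"wz":0},{"grip":40,"tx":-6,"ty":0,"tz":32,"wx":0,"wy":0,"wz":0},{"grip":40,"tx":-6,"ty":10,"tz":32,"wx":0,"wy":0,"wz":0},{"grip":40,"tx":-6,"ty":20,"tz":32,"wx":0,"wy":0,"wz":0},{"grip":40,"tx":-6,"ty":20,"tz":28,"wx":0,"wy":0,"wz":-0.008},{"grip":40,"tx":-3,"ty":20,"tz":16,"wx":0,"wy":0,"wz":0},{"grip":40,"tx":0,"ty":0,"tz":0,"wx":0,"wy":0,"wz":0},{"grip":40,"tx":0,"ty":0,"tz":0,"wx":0,"wy":0,"wz":0}]' 60; python3 - <<'E'
from h import *
p,R=tool();s=sense();print(s["joints"].round(2),s["grip_width"],s["force"])
go([488,45,50],[0,0,-1])
for n in("side","top","wrist"):
  c=eyes.capture(n)
  if n=="side": crop(c,250,90,130,130,4,"pics/s5.png")
  elif n=="top": crop(c,200,150,150,110,5,"pics/t5.png")
  else: cv2.imwrite("pics/w11.png",c["pixels"][:,:,::-1])
E
```

```text
time_s: 10.3
eef_pos: [487.8, 47.3, 169.9]
ee_rot: [-0.699, 0.7, -0.103, 0.103]
force: [-0.4, -0.5, -0.2]
grip_width: 0.65
[-0.14  0.3   1.69 -0.    1.16 -1.42] 0.6501018849782403 [-0.40816008 -0.46206561 -0.15819721]
shift [  0.8 119.9  -1.9]
turn [0.002 0.    0.   ] 0.1
```

View pics/s5.png

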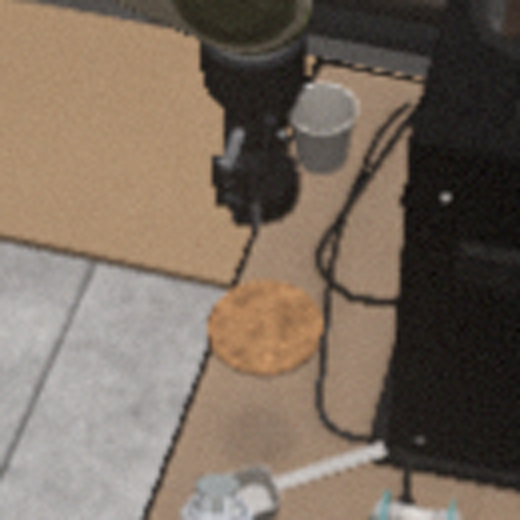

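View pics/w11.png

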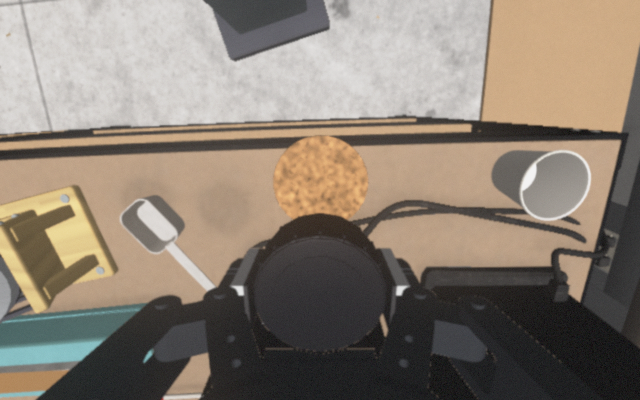

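View pics/t5.png

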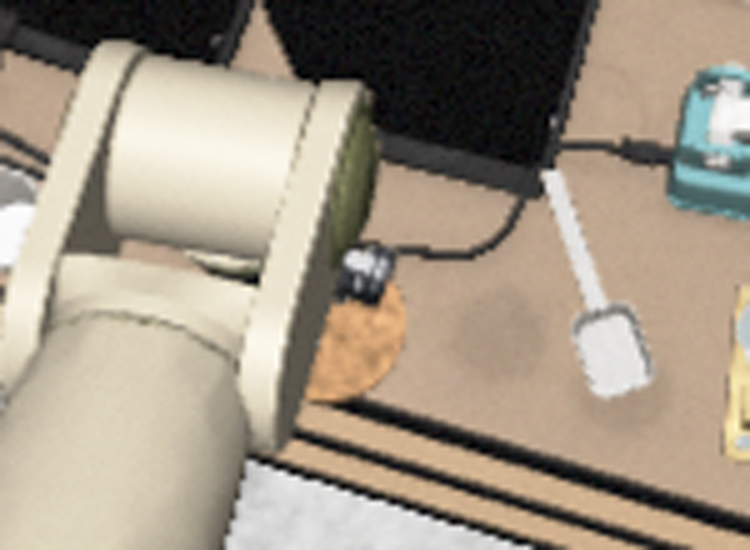

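```bash
python3 - <<'E'
from h import *
c=eyes.capture("wrist");h=cv2.cvtColor(c["pixels"],cv2.COLOR_RGB2HSV)
m=((h[...,1]>125)&(h[...,0]<20)&(h[...,2]>110)).astype(np.uint8);k=np.zeros_like(m);k[134:222,262:380]=1;m=cv2.morphologyEx(m*k,cv2.MORPH_CLOSE,np.ones((5,5)))
cs=max(cv2.findContours(m,0,1)[0],key=cv2.contourArea);cs=cv2.convexHull(cs)[:,0]
print(cs[:,0].min(),cs[:,0].max(),cs[:,1].min())
W=np.array([plane(c,p,6)[:2] for p in cs if p[1]<205]) # circle fit in the plane
A=np.c_[2*W,np.ones(len(W))];x=np.linalg.lstsq(A,(W**2).sum(1),rcond=None)[0];print("wrist",x[:2],np.sqrt(x[2]+x[0]**2+x[1]**2),len(W))
for n,bx in (("side",(295,150,340,190)),):
    c=eyes.capture(n);h=cv2.cvtColor(c["pixels"],cv2.COLOR_RGB2HSV)
    m=((h[...,1]>115)&(h[...,0]<20)&(h[...,2]>100)).astype(np.uint8);k=np.zeros_like(m);k[bx[1]:bx[3],bx[0]:bx[2]]=1
    cs=cv2.convexHull(max(cv2.findContours(m*k,0,1)[0],key=cv2.contourArea))[:,0]
    W=np.array([plane(c,p,6)[:2] for p in cs]);A=np.c_[2*W,np.ones(len(W))];x=np.linalg.lstsq(A,(W**2).sum(1),rcond=None)[0];print(n,x[:2],np.sqrt(x[2]+x[0]**2+x[1]**2))
E
```

```text
290 364 168
wrist [510.0264587   48.05012128] 38.89372944119716 9
side [487.78338294  44.05064042] 48.018084994089755
```

```bash
python3 - <<'E'
from h import *
c=eyes.capture("wrist");h=cv2.cvtColor(c["pixels"],cv2.COLOR_RGB2HSV)
print(h[180,310:330:5],h[180,250])
t=(int(h[165:200,300:340,1].mean())+int(h[160:200,225:255,1].mean()))/2
m=((cv2.GaussianBlur(h[...,1],(5,5),0)>t)&(h[...,2]>100)).astype(np.uint8);k=np.zeros_like(m);k[130:222,262:380]=1;k[:134]=0;m=cv2.morphologyEx(m*k,cv2.MORPH_CLOSE,np.ones((5,5)))
cs=max(cv2.findContours(m,0,1)[0],key=cv2.contourArea);cs=cv2.convexHull(cs)[:,0]
print(t,cs[:,0].min(),cs[:,0].max(),cs[:,1].min())
cs=np.array([p for p in cs if p[1]<212 and p[1]>136])
W=np.array([plane(c,p,6)[:2] for p in cs])
A=np.c_[2*W,np.ones(len(W))];x=np.linalg.lstsq(A,(W**2).sum(1),rcond=None)[0];print("wrist",x[:2],np.sqrt(x[2]+x[0]**2+x[1]**2),len(W))
E
```

```text
[[ 15 123 185]
 [ 15 121 192]
 [ 15 121 183]
 [ 15 122 217]] [ 13  74 193]
97.0 273 367 135
wrist [487.49247572  47.21466224] 49.47458804394835 28
```

```bash
python3 -m handwheel '[{"grip":40,"tx":0,"ty":25,"tz":-1,"wx":0.002,"wy":0,"wz":0},{"grip":40,"tx":0,"ty":30,"tz":0,"wx":0,"wy":0,"wz":0},{"grip":40,"tx":0,"ty":30,"tz":0,"wx":0,"wy":0,"wz":0},{"grip":40,"tx":0,"ty":30,"tz":0,"wx":0,"wy":0,"wz":0},{"grip":40,"tx":0,"ty":20,"tz":0,"wx":0,"wy":0,"wz":0},{"grip":40,"tx":0,"ty":10,"tz":0,"wx":0,"wy":0,"wz":0},{"grip":40,"tx":0,"ty":0,"tz":0,"wx":0,"wy":0,"wz":0},{"grip":40,"tx":0,"ty":0,"tz":0,"wx":0,"wy":0,"wz":0}]' 60; python3 - <<'E'
from h import *
p,R=tool();s=sense();print(s["joints"].round(2),s["grip_width"],s["force"])
go([487.7,46.3,4],[0,0,-1])
c=eyes.capture("side"); crop(c,270,120,80,80,7,"pics/s6.png")
c=eyes.capture("wrist");cv2.imwrite("pics/w12.png",c["pixels"][:,:,::-1])
E
```

```text
time_s: 11.27
eef_pos: [489.1, 45.8, 26.7]
ee_rot: [0.7, -0.699, 0.102, -0.105]
force: [0.5, 0.0, -0.5]
grip_width: 0.652
[-0.15  0.51  1.82  0.    0.81 -1.42] 0.6518041573025231 [ 0.49005463  0.04346856 -0.51521211]
shift [-1.6 22.7  0. ]
turn [-0.002 -0.     0.003] 0.2
```

View pics/s6.png

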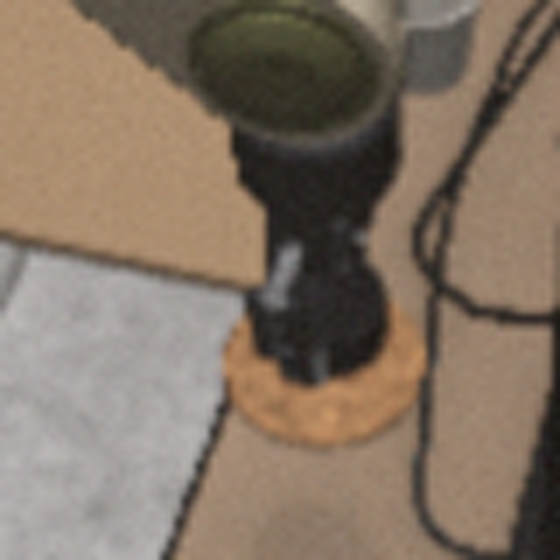

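View pics/w12.png

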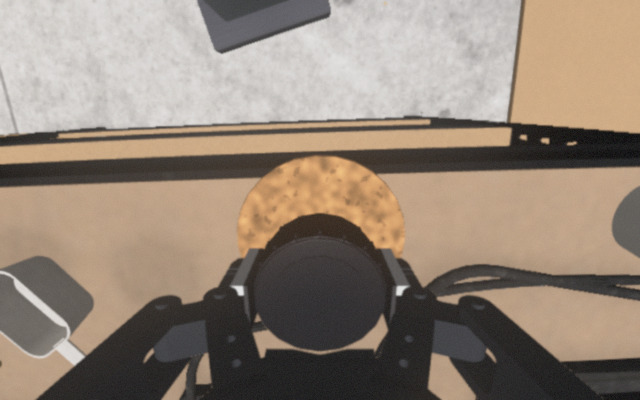

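Cap column ~320, mat centred at column ~321: aligned. Lowering.

```bash
python3 -m handwheel '[{"grip":40,"tx":-1,"ty":7,"tz":0,"wx":0,"wy":0,"wz":0.002},{"grip":40,"tx":0,"ty":5,"tz":0,"wx":0,"wy":0,"wz":0},{"grip":40,"tx":0,"ty":4,"tz":0,"wx":0,"wy":0,"wz":0},{"grip":40,"tx":0,"ty":2,"tz":0,"wx":0,"wy":0,"wz":0},{"grip":40,"tx":0,"ty":0,"tz":0,"wx":0,"wy":0,"wz":0},{"grip":40,"tx":0,"ty":0,"tz":0,"wx":0,"wy":0,"wz":0}]' 60; python3 -c "
from h import *
print(sense()['force'].round(1));go([487.7,46.3,4],[0,0,-1])"
```

```text
time_s: 11.87
eef_pos: [487.6, 46.4, 7.9]
ee_rot: [0.7, -0.699, 0.103, -0.103]
force: [-1.3, 0.1, -0.7]
grip_width: 0.654
[-1.3  0.1 -0.7]
shift [ 0.1  3.9 -0.1]
turn [-0.002 -0.    -0.   ] 0.1
```

```bash
python3 -m handwheel '[{"grip":40,"tx":0,"ty":1,"tz":0,"wx":0,"wy":0,"wz":0},{"grip":40,"tx":0,"ty":1,"tz":0,"wx":0,"wy":0,"wz":0},{"grip":40,"tx":0,"ty":0,"tz":0,"wx":0,"wy":0,"wz":0}]' 60;  python3 -m handwheel '[{"grip":40,"tx":0,"ty":0.7,"tz":0,"wx":0,"wy":0,"wz":0},{"grip":40,"tx":0,"ty":0,"tz":0,"wx":0,"wy":0,"wz":0},{"grip":40,"tx":0,"ty":0,"tz":0,"wx":0,"wy":0,"wz":0}]' 60
```

```text
time_s: 12.12
eef_pos: [487.6, 46.5, 5.8]
ee_rot: [0.7, -0.699, 0.103, -0.103]
force: [0.2, 0.0, -0.4]
grip_width: 0.653
time_s: 12.37
eef_pos: [487.6, 46.5, 5.2]
ee_rot: [0.7, -0.699, 0.103, -0.103]
force: [-0.0, 0.4, -0.1]
grip_width: 0.658
```

```bash
python3 -m handwheel '[{"grip":40,"tx":0,"ty":0.7,"tz":0,"wx":0,"wy":0,"wz":0},{"grip":40,"tx":0,"ty":0,"tz":0,"wx":0,"wy":0,"wz":0},{"grip":40,"tx":0,"ty":0,"tz":0,"wx":0,"wy":0,"wz":0}]' 60;  python3 -m handwheel '[{"grip":40,"tx":0,"ty":0.6,"tz":0,"wx":0,"wy":0,"wz":0},{"grip":40,"tx":0,"ty":0,"tz":0,"wx":0,"wy":0,"wz":0},{"grip":40,"tx":0,"ty":0,"tz":0,"wx":0,"wy":0,"wz":0}]' 60
```

```text
time_s: 12.62
eef_pos: [487.6, 46.5, 4.5]
ee_rot: [0.7, -0.699, 0.103, -0.103]
force: [-0.4, 0.3, -0.2]
grip_width: 0.657
time_s: 12.87
eef_pos: [487.6, 46.5, 3.9]
ee_rot: [0.7, -0.699, 0.103, -0.103]
force: [0.3, -0.2, 0.1]
grip_width: 0.658
```

```bash
python3 -m handwheel '[{"grip":40,"tx":0,"ty":0.6,"tz":0,"wx":0,"wy":0,"wz":0},{"grip":40,"tx":0,"ty":0,"tz":0,"wx":0,"wy":0,"wz":0},{"grip":40,"tx":0,"ty":0,"tz":0,"wx":0,"wy":0,"wz":0}]' 60;  python3 -m handwheel '[{"grip":40,"tx":0,"ty":0.6,"tz":0,"wx":0,"wy":0,"wz":0},{"grip":40,"tx":0,"ty":0,"tz":0,"wx":0,"wy":0,"wz":0},{"grip":40,"tx":0,"ty":0,"tz":0,"wx":0,"wy":0,"wz":0}]' 60; python3 - <<'E'
from h import *
c=eyes.capture("side"); crop(c,270,120,80,80,7,"pics/s7.png")
E
```

```text
time_s: 13.12
eef_pos: [487.7, 46.4, 3.6]
ee_rot: [0.7, -0.699, 0.103, -0.104]
force: [-1.3, -0.9, 3.8]
grip_width: 0.65
time_s: 13.37
eef_pos: [487.8, 46.4, 3.5]
ee_rot: [0.7, -0.699, 0.103, -0.104]
force: [-2.5, 0.7, 11.9]
grip_width: 0.658
```

View pics/s7.png

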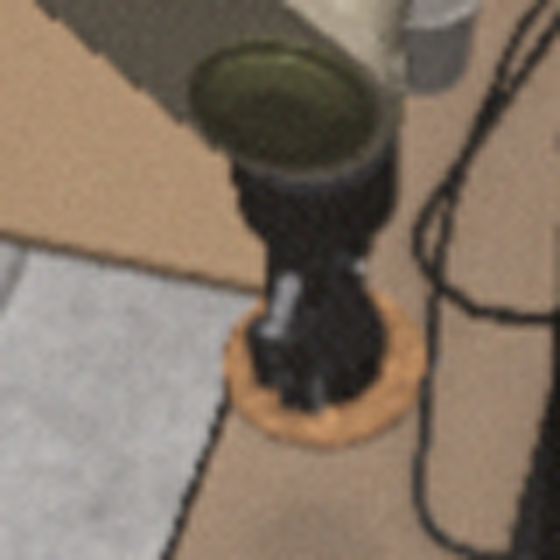

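```bash
python3 -m handwheel '[{"grip":40,"tx":0,"ty":-0.7,"tz":0,"wx":0,"wy":0,"wz":0},{"grip":60,"tx":0,"ty":0,"tz":0,"wx":0,"wy":0,"wz":0},{"grip":62,"tx":0,"ty":0,"tz":0,"wx":0,"wy":0,"wz":0},{"grip":82,"tx":0,"ty":0,"tz":0,"wx":0,"wy":0,"wz":0},{"grip":82,"tx":0,"ty":0,"tz":0,"wx":0,"wy":0,"wz":0},{"grip":82,"tx":0,"ty":0,"tz":0,"wx":0,"wy":0,"wz":0},{"grip":82,"tx":0,"ty":0,"tz":0,"wx":0,"wy":0,"wz":0}]' 20; python3 - <<'E'
from h import *
c=eyes.capture("wrist");cv2.imwrite("pics/w13.png",c["pixels"][:,:,::-1])
E
```

```text
time_s: 14.0
eef_pos: [487.6, 46.5, 3.4]
ee_rot: [0.7, -0.699, 0.103, -0.103]
force: [0.3, -0.2, -1.0]
grip_width: 0.96
```

View pics/w13.png

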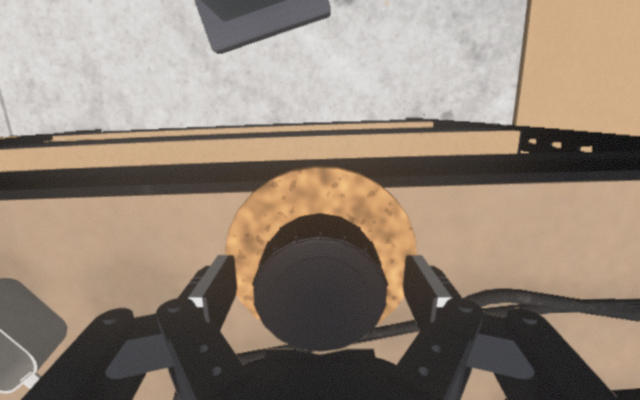

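The fingers are clear of the cap (~(320,290)), which stands on the mat. Retreat straight up.

```bash
python3 -m handwheel '[{"grip":82,"tx":0,"ty":-8,"tz":0,"wx":0,"wy":0,"wz":0},{"grip":82,"tx":0,"ty":-20,"tz":0,"wx":0,"wy":0,"wz":0},{"grip":82,"tx":0,"ty":-25,"tz":0,"wx":0,"wy":0,"wz":0},{"grip":82,"tx":0,"ty":-30,"tz":0,"wx":0,"wy":0,"wz":0},{"grip":82,"tx":0,"ty":-35,"tz":0,"wx":0,"wy":0,"wz":0},{"grip":82,"tx":0,"ty":-35,"tz":0,"wx":0,"wy":0,"wz":0},{"grip":82,"tx":0,"ty":-25,"tz":0,"wx":0,"wy":0,"wz":0},{"grip":82,"tx":0,"ty":0,"tz":0,"wx":0,"wy":0,"wz":0},{"grip":82,"tx":0,"ty":0,"tz":0,"wx":0,"wy":0,"wz":0}]' 20; python3 - <<'E'
from h import *
def circ(W):
    A=np.c_[2*W,np.ones(len(W))];x=np.linalg.lstsq(A,(W**2).sum(1),rcond=None)[0];return x[:2].round(1),np.sqrt(x[2]+x[0]**2+x[1]**2).round(1)
c=eyes.capture("wrist");cv2.imwrite("pics/w14.png",c["pixels"][:,:,::-1])
s=eyes.capture("side");crop(s,270,100,100,240,3,"pics/s8.png")
E
```

```text
time_s: 14.8
eef_pos: [487.9, 46.1, 182.8]
ee_rot: [0.7, -0.699, 0.102, -0.104]
force: [-0.8, 0.2, -0.9]
grip_width: 0.962
```

View pics/w14.png

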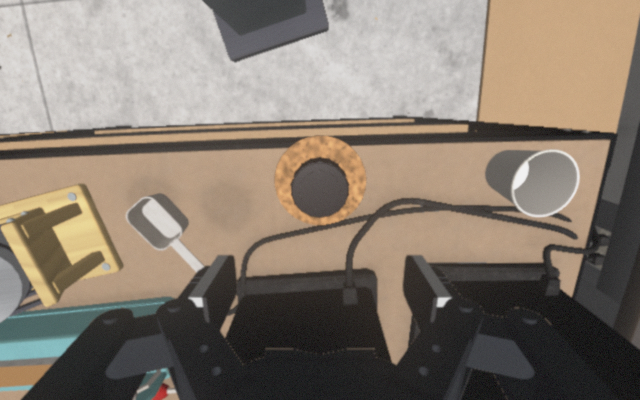

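View pics/s8.png

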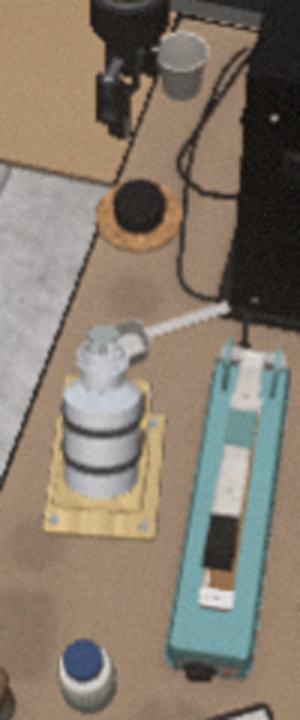

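```bash
python3 - <<'E'
from h import *
def circ(W):
    A=np.c_[2*W,np.ones(len(W))];x=np.linalg.lstsq(A,(W**2).sum(1),rcond=None)[0];return x[:2].round(1),np.sqrt(x[2]+x[0]**2+x[1]**2).round(1)
c=eyes.capture("wrist");h=cv2.cvtColor(c["pixels"],cv2.COLOR_RGB2HSV)
k=np.zeros(h.shape[:2],np.uint8);k[134:228,268:372]=1
m=((cv2.GaussianBlur(h[...,1],(5,5),0)>97)&(h[...,2]>100)).astype(np.uint8)*k
cs=cv2.convexHull(max(cv2.findContours(m,0,1)[0],key=cv2.contourArea))[:,0]
print("mat",circ(np.array([plane(c,p,6)[:2] for p in cs])))
m=(h[...,2]<85).astype(np.uint8)*k;k2=np.zeros_like(k);k2[150:224,280:360]=1
cs=cv2.convexHull(max(cv2.findContours(m*k2,0,1)[0],key=cv2.contourArea))[:,0];print(cs.min(0),cs.max(0))
lo=np.array([plane(c,p,36)[:2] for p in cs if p[1]>180]);print("cap top",circ(lo))
E
```

```text
mat (array([487.5,  47.2]), np.float64(49.5))
[294 181] [348 218]
cap top (array([490.4,  46.7]), np.float64(25.8))
```

```bash
python3 -c "
from rig import ctrl
print(ctrl.finish_job())"
```

```text
the job is handed in; nothing more can be done
None
```

The cap is off the canister and standing right way up in the middle of the cork mat. I handed the job in at about 15 s of the 61 s allowed; no verdict is given.

- **Unscrewing:** I gripped the cap square to the leaning axis and turned it about 206° anticlockwise in one grip, rising with the thread, so no regrip was needed. I then drew it off along the axis; the side view shows the bare neck.
- **Placing:** I lowered it in sub-millimetre steps to first contact at about 4 N. One step further pressed it to 12 N, so I backed off before opening the fingers and retreating straight up.
- **Last checks:**
  - The wrist camera puts the mat centre at (487.5, 47.2) and the cap top at (490.4, 46.7), about 3 mm apart. The cap fit was poor because only part of its edge was found: radius 25.8 mm, against 28.5 mm actual.
  - The cameras disagreed by about 4 mm on the mat's y position: side 43–44, top and wrist 47. I aimed between them at 46.3.
  - In the last pictures the bottle, scoop and cup look untouched; I did not re-measure them.
  - The gripper is clear of everything, about 180 mm up.

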